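# Draw hot water from the tea-table pot

### The arm

A 6-joint arm with a two-finger parallel gripper is mounted at the origin on the work surface. World frame = base frame: x ahead of the robot, y to its left, z up, the work surface at z = 0. Lengths are in mm, angles in rad, forces in N, time in s.
With the tool pointing down it reaches from about 275 to 825 mm from the base axis. Payload 4.9 kg.
Tool frame: the origin (TCP) lies at the very end of the fingers, on their centre line; the grasp point (between the pads) lies pinch_z behind it (pinch_z is the distance from the TCP to the grasp point, in mm); z points along the fingers, y is the line along which they close (so a half turn about z gives the same grasp; the last joint's range is limited). The gripper opens to 85 mm and grips with 20 to 120 N. Pads are 22 mm wide; open, the fingers measure 114 mm over their backs; the gripper's body (76 mm by 85 mm) begins 54 mm behind the grasp point. The pads swing forward as they close: fully open they stand 13 mm farther back than shut.
Start: joints at [-1.261, 0.326, -0.193, 1.052, 0, 1.437], TCP at [236.17, -496.732, 231.281] pointing down, gripper open.
Joint ranges: [-2.65, 2.65], [-0.97, 1.79], [-1.3, 1.35], [-1.93, 2.1], [-1.47, 1.37], [-3.14, 3.14]. Speed limits (rad/s): [2.57, 2.57, 3.14, 3.14, 3.14, 3.14].

### API

Orientations are given as a unit quaternion [w, x, y, z].
In Python, from workcell import read_state, snapshot, finish_job, boxes_of, pinch_z gives the robot as it stands.
- The arm moves only by the tool apply_moves, never from a script. Its argument "deltas" is text: rows parted by semicolons, each of 6 numbers parted by spaces: the shift along the tool's x, y, z normalised to -1 to 1, where 1 is 250 mm, then the turn, a rotation vector about the tool's x, y, z normalised to -1 to 1, where 1 is 180 degrees. A call has 1 to 10 rows; each row is the pose to reach, as a shift and turn from the pose commanded when the call began, along the tool's axes at that moment, turning the shorter way round; what a row does not reach only later rows make up. A row lasts 1/10 s, in which the tool goes at most 50 mm and 8.59 degrees, less where a joint would pass 70% of its speed; a pose out of reach is approached as far as the arm can. A call with a number of a shift or a turn outside -1 to 1 is refused whole. A call with a gripper value outside its range is refused whole. "hand" is the opening, from -1 (shut) to 1 (fully open), set as the call begins (left out, the last holds). The fingers move at their own pace and stop on an object; "grip_force" is the grip in N (left out, the last holds). Time passes only in rows, so rows that repeat a pose let the fingers close. It gives the time, the measured TCP pose, the force, the opening and the grip force at its end, in the units of the state.
- read_state(): the state, without advancing time (a new reading comes with each control period).
- snapshot(name): name is "scene" or "side" or "wrist"; returns a dict with "color" (384x512x3 uint8, red, green, blue), "z_map" (384x512 float32, mm along the optical axis (not along the pixel's ray), 0 where there is no reading), "fov_y" (degrees; the focal length in pixels is half the picture's height over the tangent of half this angle, whatever the lens; pixels are square), "cx", "cy" (the principal point, pixels), "D" ([k1, k2, p1, p2, k3] as OpenCV has them; the pictures are not rectified), "rvec" (rotation vector, rad) and "tvec" (3), from world to camera coordinates, as OpenCV has them; the wrist camera has in their place "hand_eye" (4x4, takes a point from camera to tool coordinates, whose origin is the TCP and whose axes are the flange's). Camera axes: x right, y down, z forward; pixel columns grow to the right and rows downward; lengths in mm; the calibration is good to about 2 mm. A picture is of the moment at which its call begins: read the wrist's pose just before it.
- finish_job(): hands the job in; it is judged then, once.
Trained networks look in a picture, given as the dict that the camera call returned (one of the last four; its "shot" number tells which), for a name from the list of things; names that differ only in an ending like _2 or _b are one class to them, and where a whole thing is asked for, a point or a joint stands for the part that bears it (a point fixed in the world has none). Each returns a list of dicts, best first, with "confidence" (0 to 1); they miss things now and then, are a little off and sometimes report something else, mostly with a low value. They report only what shows in the picture. A call takes as long as a camera call. They do not tell look-alikes from the thing itself.
- boxes_of(thing, picture): "pixel" ([row, column] in pixels, amid what is visible of it).
The state is a dict: "clock": time; "qpos": joint angles; "joint_velocities": joint speeds; "effort": joint torques, N m; "position": TCP position; "tool_rot": TCP orientation; "contact_force": force on the tool from outside, world axes, zero at the start; "ft_torque": the same for the moment, N m; "opening": finger opening in mm; "grip_force": force on a finger pad.
Only numpy, scipy, OpenCV 4.12 (cv2) and the standard library are available. Lean on these libraries where they do the work, as an engineer would, in place of code of your own. Each camera call takes 0.05 s, during which the arm holds its last target. There are 200 camera calls.

### The job

Get the hot-water pot on the tea table to dispense into the paper cup that already stands under its spout: push the pot's lid, which is ajar, fully shut, then press the small round unlock key right down and let it come back up, then press the big wide dispense key right down and keep it down. Use the fingertips, press one key at a time and only after the lid is shut, do not press the narrow bar-shaped reboil key, and leave the cups, bottle and jar standing where they are. The program finishes while still holding the dispense key down.

Things in the scene. Friction and masses are not known exactly. Their poses are not given: they have to be found in the camera images.
- pot: Fixed electric hot-water pot: round steel tank, 208 mm diameter, with a black console (110 mm in x, 150 in y, 55 thick) overhanging its front. Origin: on the table under the tank's centre; z up, -x to the front (spout, roughly towards the robot), +x to the lid's hinge. Console top: flat, 250 mm above the table, x -185 to -75 mm. Only the open lid stands higher than the keys.
- lid (a joint): Lid hinge, rad: 0 = fully shut, grows as the front edge rises; starts ajar at 0.18 to 0.42. Stiff friction hinge: stays where left, no spring back; about 2 N on the press pad moves it. Hinge line parallel to pot y, at pot x = +92 mm, 232 mm above the table. Black disc lid, 164 mm diameter, 16 mm thick, behind the console.
- lid_press (a point): Centre of the top of the grey thumb pad (24 mm in x by 46 mm in y) at the lid's front edge, where the lid is pushed. It lies 147 mm in front of the hinge line and 19 mm above it when shut, so with the lid shut it is at pot (-55, 0, 251) mm. It turns with the lid.
- unlock (a joint): Travel of the unlock key, m: 0 = up, 0.006 = fully down. Moves vertically down. Sprung: about 1.8 N to start, 6 N when fully down; returns when let go.
- unlock_top (a point): Centre of the top of the unlock key: small round grey key, 26 mm in diameter, its top 9 mm above the console when up. It is at pot (-105, +48) or (-105, -48) mm: it and the reboil key change places from start to start.
- unlock_key: The unlock key's round bezel (fixed, 34 mm in diameter, 1.5 mm high) with its key; origin on the console's top, under the key's centre.
- reboil (a joint): Travel of the reboil key, m: 0 = up, 0.006 = fully down; vertical, sprung as the others. Not to be pressed.
- reboil_top (a point): Centre of the top of the reboil key: narrow grey bar 36 mm in pot x by 12 mm in pot y, its top 9 mm above the console. At the other of the two small-key places.
- dispense (a joint): Travel of the dispense key, m: 0 = up, 0.006 = fully down. Moves vertically down. Sprung: about 1.8 N to start, 6 N when fully down; comes back up when let go.
- dispense_top (a point): Centre of the top of the dispense key: the biggest key, a wide grey rectangle 26 mm in pot x by 56 mm in pot y, at pot (-158, 0) mm, nearest the front edge; its top is 9 mm above the console when up.
- spout (a point): Mouth of the spout under the console, at pot (-152, 0, 168) mm.
- cup: White paper cup, rim 74 mm in diameter, 88 mm high, standing on the table under the spout. Origin: centre of its underside. Leave it.
- spare_cup: Another such paper cup, on the table beside the pot. Origin: centre of its underside. Leave it.
- tea_bottle: Green tea bottle, 66 mm in diameter, 205 mm high, beside the pot. Origin: centre of its underside. Leave it.
- tea_jar: Steel tea jar, 70 mm in diameter, 100 mm high, beside the pot. Origin: centre of its underside. Leave it.
Mind the look-alikes: they are no part of the job. There is more than one size of the tea_bottle; the one meant has the size given above. What is shaped like the spare_cup but purple is not meant.

How it is judged:
By the outcome, as a careful person would: the job done as asked, in the order asked, and still so for the second after the job is handed in, while the arm keeps its last pose, push and grip.
It also fails if it takes over 42 s, if anything falls off the work surface, if the arm or the gripper's body presses on something with over 40 N, if the wrist force passes 120 N, or if a joint passes its speed limit or range.

## Working session

There is one attempt and no reset: what is moved stays moved. The work goes in short steps, Python scripts to look and compute and a tool call to move; the robot and the scene stay as the last step left them, time stands still between calls to the robot, and variables do not carry over. Pictures are saved under pics/ and viewed, at most 10 in all, crops included, and the job is handed in when it is done.

Besides the shell and the picture viewer there is one more tool, called after "Request:" as a command line: name --argument value ..., lists and objects as JSON in quotes. apply_moves: Moves the arm, as the interface text tells. Its arguments: {"type":"object","properties":{"deltas":{"type":"string"},"hand":{"type":"number"},"grip_force":{"type":"number"}},"required":["deltas"]}

```bash
mkdir -p pics; cat > h.py <<'E'
import numpy as np, cv2, sys
from workcell import *
def K(s):
    f=s["color"].shape[0]/2/np.tan(np.radians(s["fov_y"])/2)
    return np.array([[f,0,s["cx"]],[0,f,s["cy"]],[0,0,1.]])
def world(s,r,c,z=None):
    """pixel(row,col) -> world using z_map"""
    p=cv2.undistortPoints(np.array([[[c,r]]],float),K(s),np.array(s["D"],float))[0,0]
    d=s["z_map"][int(round(r)),int(round(c))] if z is None else z
    R=cv2.Rodrigues(np.array(s["rvec"],float))[0]
    return R.T@(np.array([p[0]*d,p[1]*d,d])-np.array(s["tvec"],float).ravel())
def cloud(s):
    h,w=s["z_map"].shape
    v,u=np.mgrid[:h,:w]
    p=cv2.undistortPoints(np.stack([u,v],-1).reshape(-1,1,2).astype(float),K(s),np.array(s["D"],float)).reshape(h,w,2)
    d=s["z_map"][...,None].astype(float)
    R=cv2.Rodrigues(np.array(s["rvec"],float))[0]
    P=(np.concatenate([p*d,d],-1)-np.array(s["tvec"],float).ravel())@R
    P[s["z_map"]<=0]=np.nan
    return P
E
python3 - <<'E'
from h import *
ims=[]
for n in("scene","side"):
    s=snapshot(n); ims.append(s["color"]); P=cloud(s)
    np.savez(n,P=P,c=s["color"])
    for t in("pot","lid_press","unlock_top","reboil_top","dispense_top","cup","spare_cup","tea_bottle","tea_jar"):
        for b in boxes_of(t,s)[:3]:
            r,c=b["pixel"]; print(n,t,np.round([r,c]),round(b["confidence"],2),np.round(P[int(r),int(c)]))
for n,i in zip("ab",ims): cv2.imwrite(f"pics/{n}.png",cv2.resize(i[...,::-1],(768,576)))
print(pinch_z,read_state()["tool_rot"],read_state()["clock"])
E
```

```text
scene pot [183. 238.] 0.74 [696. -28. 228.]
scene lid_press [156. 232.] 0.62 [656. -80. 271.]
scene lid_press [181. 239.] 0.16 [691. -25. 229.]
scene unlock_top [152. 274.] 0.55 [542. -15. 256.]
scene dispense_top [142. 277.] 0.69 [489. -40. 256.]
scene cup [195. 274.] 0.97 [513. -23.  72.]
scene spare_cup [224. 288.] 0.89 [560.  64.  32.]
scene spare_cup [233. 332.] 0.7 [563. 216.  74.]
scene tea_bottle [180. 195.] 0.79 [ 646. -241.  118.]
scene tea_bottle [178. 176.] 0.68 [ 632. -353.   67.]
scene tea_jar [259. 264.] 0.89 [763. 114.  74.]
side pot [180. 285.] 0.94 [576.  10. 237.]
side lid_press [137. 275.] 0.9 [650. -72. 278.]
side dispense_top [175. 332.] 0.74 [486. -38. 259.]
side dispense_top [250. 264.] 0.23 [600.  65.  22.]
side cup [227. 322.] 0.87 [495. -76.  31.]
side cup [140. 277.] 0.73 [637. -63. 283.]
side spare_cup [293. 263.] 0.76 [540. 178.  21.]
side spare_cup [249. 265.] 0.62 [596.  62.  25.]
side tea_bottle [134. 316.] 0.76 [ 608. -249.  185.]
side tea_bottle [138. 328.] 0.45 [ 606. -352.  103.]
side tea_jar [230. 213.] 0.78 [712. 123.  94.]
18.700000000000003 [ 3.41288284e-05  9.75478246e-01  2.20095867e-01 -2.25043292e-06] 1.0
```

View pics/a.png

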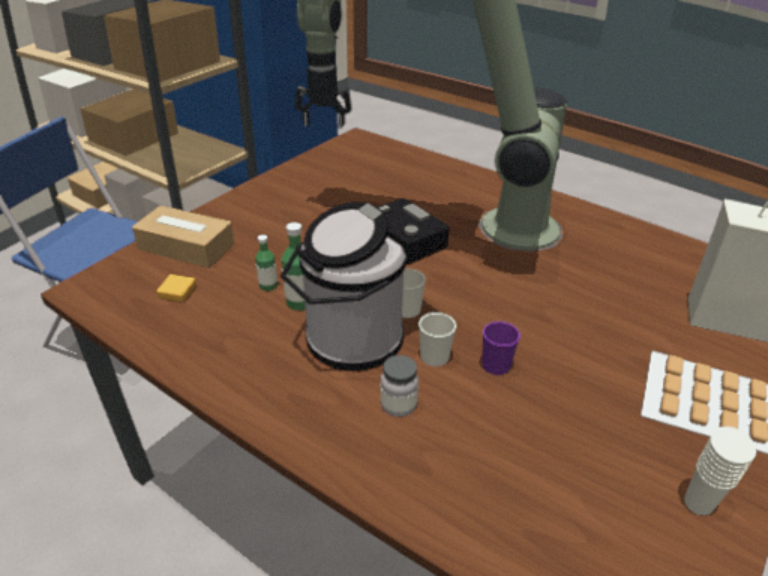

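View pics/b.png

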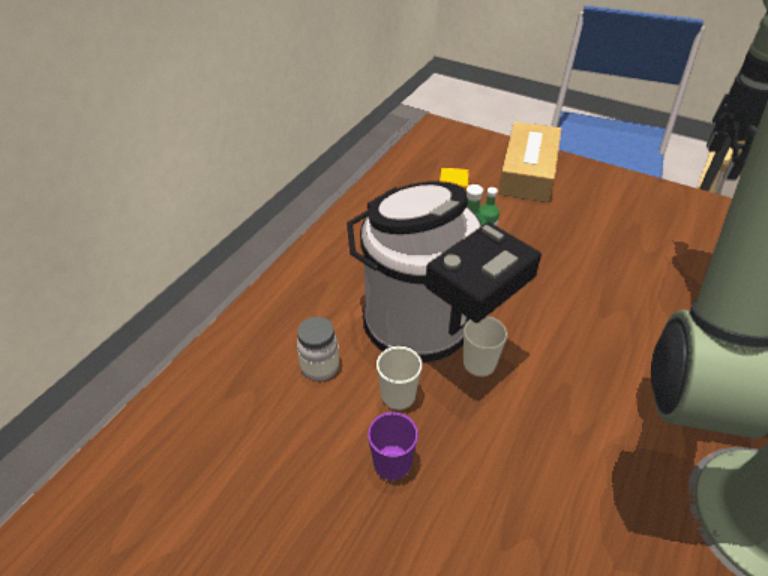

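The side view shows the round unlock key at about (row 173, col 301), the wide dispense key at (175, 333) and the reboil bar at (156, 328). The unlock candidates are the round key and the bar. I'll segment the keys and check them in a crop.

```bash
python3 - <<'E'
from h import *
for n in("side","scene"):
    d=np.load(n+".npz"); P,c=d["P"],d["c"].astype(int)
    m=(P[...,2]>244)&(P[...,2]<268)&(P[...,0]>440)&(P[...,0]<620)&(P[...,1]>-160)&(P[...,1]<80)
    g=m&(c.min(-1)>75)
    k,l,st,ce=cv2.connectedComponentsWithStats(g.astype(np.uint8),connectivity=4)
    for i in range(1,k):
        if st[i,4]>8:
            Q=P[l==i]; print(n,st[i,4],np.round(ce[i]),np.round(Q.mean(0),1),np.round(np.ptp(Q,0)))
    Q=P[m&(c.max(-1)<60)]; print(n,"console",len(Q),np.median(Q[:,2]),cv2.minAreaRect(Q[:,:2].astype(np.float32)))
    lp=P[(P[...,2]>225)&(P[...,0]>590)&(P[...,0]<900)&(abs(P[...,1]+20)<170)]
    print("high",lp[lp[:,2].argmax()],len(lp))
d=np.load("side.npz"); cv2.imwrite("pics/c.png",cv2.resize(d["c"][110:220,230:370,::-1],(763,600),interpolation=cv2.INTER_CUBIC))
E
```

```text
side 67 [328. 154.] [520.1 -99.6 258.5] [46. 32. 14.]
side 212 [333. 175.] [481.5 -37.1 259.2] [38. 70. 12.]
side 80 [301. 173.] [545.9  -6.7 259.4] [25. 25.  6.]
side console 1635 250.42066003020207 ((508.5684814453125, -43.85102081298828), (146.49526977539062, 108.20152282714844), 73.38191223144531)
high [590.6621997  -61.78331308 301.41974627] 2689
scene 88 [277. 140.] [484.1 -40.1 256.6] [49. 65. 15.]
scene 16 [256. 138.] [513.  -98.7 257.2] [18. 12.  5.]
scene 38 [274. 152.] [544.8 -10.8 255.6] [40. 34. 13.]
scene console 608 248.05950736276708 ((513.0272827148438, -45.750083923339844), (147.71585083007812, 110.5185546875), 74.53475952148438)
high [597.95471281 -47.04445035 301.0518266 ] 2505
```

View pics/c.png

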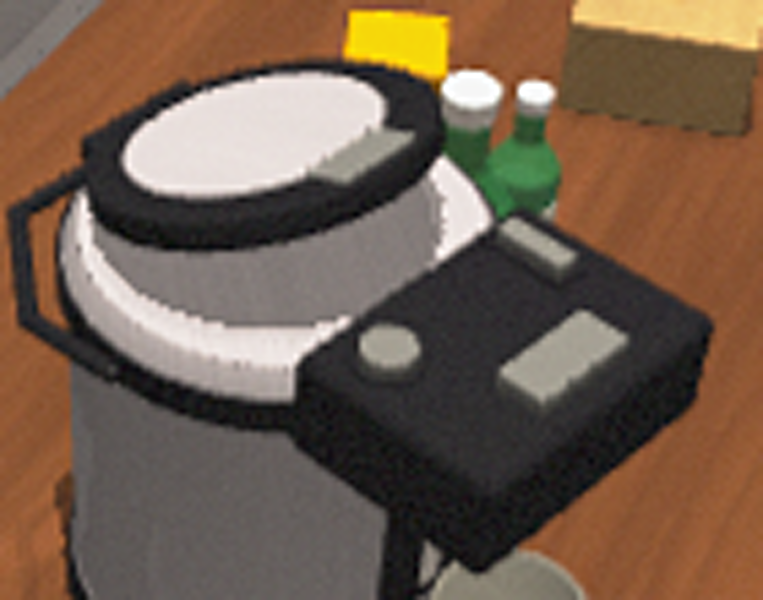

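The crop confirms it: unlock is the round key (crop 390,348), the bar is reboil, and dispense is the wide key (563,358). The lid pad is at crop (362,157). Next I'll fit the pot pose.

```bash
cat >> h.py <<'E'
from scipy.spatial.transform import Rotation as Ro
def delta(target):
    s=read_state(); R=Ro.from_quat(s["tool_rot"],scalar_first=True)
    return np.round(R.inv().apply(np.array(target)-s["position"])/250,3)
def pot(p,T): # T=(x,y,yaw)
    c,s_=np.cos(T[2]),np.sin(T[2]); return np.array([T[0]+c*p[0]-s_*p[1],T[1]+s_*p[0]+c*p[1]])
E
python3 - <<'E'
from h import *
from scipy.optimize import least_squares
m=[((-105,48),(545.9,-6.7)),((-158,0),(481.5,-37.1)),((-105,-48),(520.1,-99.6)),((-130,0),(508.6,-43.9)),
 ((-105,48),(544.8,-10.8)),((-158,0),(484.1,-40.1)),((-130,0),(513,-45.8))]
f=lambda T:np.ravel([pot(a,T)-b for a,b in m])
r=least_squares(f,[640,-80,-.28],loss="soft_l1"); T=r.x; print(T,np.round(f(T),1).tolist())
P=np.load("side.npz")["P"]; print("pad",np.round([P[v,u] for v,u in((139,296),(138,299),(140,294))]))
for th in(.25,.3,.35,.4):
    px=92-147*np.cos(th)+19*np.sin(th); z=232+147*np.sin(th)+19*np.cos(th); print(th,pot((px,0),T).round(),round(z))
for n,p in dict(pad=(-55,0),unl=(-105,48),disp=(-158,0)).items(): print(n,pot(p,T).round(1))
np.save("T",T); q=pot((-40,0),T); print(delta([*q,345]))
E
```

```text
[ 6.34157408e+02 -8.14475507e+01 -2.74601619e-01] [0.2, -0.1, 0.6, -1.5, -0.0, 0.4, 0.4, -2.3, 1.3, 4.0, -2.0, 1.5, -4.0, -0.4]
pad [[589. -65. 300.]
 [585. -71. 300.]
 [592. -59. 300.]]
0.25 [590. -69.] 287
0.3 [593. -70.] 294
0.35 [596. -71.] 300
0.4 [600. -72.] 307
pad [581.2 -66.5]
unl [546.1  -6.8]
disp [482.1 -38.6]
[ 2.031 -0.922 -0.455]
```

Request:
apply_moves --deltas "0 0 -0.2 0 0 -0.04;0.2 -0.1 -0.4 0 0 -0.08;1 -0.46 -0.46 0 0 -0.13;1 -0.46 -0.46 0 0 -0.18;1 -0.46 -0.46 0 0 -0.22;1 -0.46 -0.46 0 0 -0.266;1 -0.46 -0.46 0 0 -0.266;1 -0.46 -0.46 0 0 -0.266;1 -0.46 -0.46 0 0 -0.266;1 -0.46 -0.46 0 0 -0.266" --hand -1

```text
clock: 2.0
position: [412.0, -286.2, 346.0]
tool_rot: [-0.0, 0.803, 0.597, -0.0]
contact_force: [-0.4, -1.3, -0.5]
opening: -0.2
grip_force: 0.0
```

```bash
python3 - <<'E'
from h import *
T=np.load("T.npy"); s=read_state(); print(s["position"],s["qpos"],s["opening"],s["clock"]); print(delta([*pot((-40,0),T),330]), Ro.from_quat(s["tool_rot"],scalar_first=True).as_matrix().round(3))
E
```

```text
[ 412.00433762 -286.18635629  346.02864452] [-7.54074250e-01  1.84272280e-01 -8.95351597e-02  1.29735511e+00
 -4.57304099e-04  1.10911092e+00] -0.1767403102561479 2.0
[1.038 0.455 0.064] [[ 0.288  0.958 -0.001]
 [ 0.958 -0.288 -0.   ]
 [-0.    -0.001 -1.   ]]
```

Request:
apply_moves --deltas "0.2 0.09 0 0 0 0;0.4 0.18 0 0 0 0;0.6 0.27 0 0 0 0;0.8 0.364 0 0 0 0;1 0.455 0 0 0 0;1 0.455 0 0 0 0;1 0.455 0 0 0 0;1 0.455 0 0 0 0"

```text
clock: 2.8
position: [592.9, -80.0, 345.5]
tool_rot: [-0.0, 0.803, 0.596, -0.001]
contact_force: [-0.7, 0.5, -0.2]
opening: 0.1
grip_force: 0.0
```

```bash
python3 - <<'E'
from h import *
T=np.load("T.npy"); s=read_state(); print(s["position"],s["clock"],s["contact_force"])
for n,p in dict(a=(-40,0,310),b=(-52,0,280),c=(-55,0,251),u=(-105,48,300),d=(-158,0,300)).items(): print(n,delta([*pot(p[:2],T),p[2]]))
w=snapshot("wrist"); cv2.imwrite("pics/w.png",w["color"][...,::-1])
E
```

```text
[592.94758995 -80.04032558 345.528057  ] 2.8 [-0.73803791  0.51665282 -0.21139408]
a [ 0.039 -0.     0.142]
b [ 0.039 -0.048  0.262]
c [ 0.038 -0.06   0.378]
u [ 0.227 -0.264  0.182]
d [ 0.031 -0.472  0.183]
```

View pics/w.png

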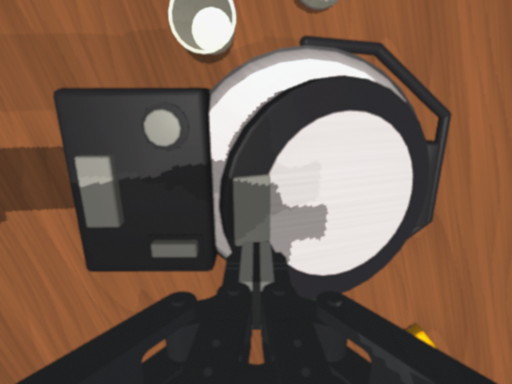

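The wrist view shows the closed fingers just beside the lid pad (col 252, row 205), the round unlock key at (162,127), dispense at (100,190) and the reboil bar at (174,250). I'll press the lid along the pad's arc.

Request:
apply_moves --deltas "0.038 0 0.08 0 0 0;0.038 0 0.13 0 0 0;0.038 0 0.17 0 0 0;0.038 -0.01 0.2 0 0 0;0.038 -0.025 0.23 0 0 0;0.038 -0.04 0.26 0 0 0;0.038 -0.045 0.29 0 0 0;0.038 -0.05 0.32 0 0 0;0.038 -0.055 0.345 0 0 0;0.038 -0.055 0.36 0 0 0"

```text
clock: 3.85
position: [582.2, -65.3, 255.4]
tool_rot: [-0.001, 0.802, 0.597, -0.0]
contact_force: [-1.2, 0.2, 2.4]
opening: 0.2
grip_force: 1.1
```

```bash
python3 - <<'E'
from h import *
T=np.load("T.npy"); s=read_state(); R=Ro.from_quat(s["tool_rot"],scalar_first=True)
print(s["position"],s["contact_force"],delta([*pot((-55,0),T),251]))
w=snapshot("wrist"); H=np.array(w["hand_eye"]); k=K(w)
for t in("unlock_top","dispense_top","reboil_top"):
    for b in boxes_of(t,w)[:2]:
        r,c=b["pixel"]; d=w["z_map"][int(r),int(c)]
        p=cv2.undistortPoints(np.array([[[c,r]]],float),k,np.array(w["D"],float))[0,0]
        print(t,np.round([r,c]),b["confidence"],np.round(R.apply((H@[p[0]*d,p[1]*d,d,1])[:3])+s["position"],1))
E
```

```text
[582.23342549 -65.2806334  255.43608629] [-1.23082502  0.24459383  2.35378695] [-0.006 -0.002  0.018]
unlock_top [174. 141.] 0.72 [546.3  -7.5 260.4]
dispense_top [265.  47.] 0.69 [484.1 -36.9 259.6]
```

Request:
apply_moves --deltas "0 -0.002 0.008 0 0 0;0 -0.002 0.014 0 0 0;0 -0.002 0.018 0 0 0;0 -0.002 0.02 0 0 0;0 -0.002 0.022 0 0 0;0 -0.002 0.022 0 0 0"

```text
clock: 4.65
position: [582.6, -65.4, 251.0]
tool_rot: [0.0, 0.802, 0.597, 0.0]
contact_force: [-0.3, 1.3, 3.2]
opening: -0.1
grip_force: 1.5
```

Request:
apply_moves --deltas "0 0 0.004 0 0 0;0 0 0.008 0 0 0;0 0 0.012 0 0 0;0 0 0.012 0 0 0;0 0 0.012 0 0 0"

```text
clock: 5.15
position: [582.7, -65.5, 250.9]
tool_rot: [0.001, 0.802, 0.597, 0.001]
contact_force: [-5.6, 2.2, 17.6]
opening: -0.4
grip_force: 9.0
```

The lid is at its stop: z stays at 250.9 while the force rises to 17.6 N. I'll lift off and move above the unlock key.

Request:
apply_moves --deltas "0 0 -0.08 0 0 0;0 0 -0.14 0 0 0;0.06 -0.06 -0.14 0 0 0;0.12 -0.13 -0.14 0 0 0;0.19 -0.2 -0.14 0 0 0;0.19 -0.2 -0.14 0 0 0;0.19 -0.2 -0.14 0 0 0"

```text
clock: 5.85
position: [548.0, -5.6, 282.6]
tool_rot: [0.0, 0.802, 0.597, -0.0]
contact_force: [-0.4, -0.6, 0.2]
opening: -0.1
grip_force: 0.0
```

```bash
python3 - <<'E'
from h import *
T=np.load("T.npy"); s=read_state()
print(s["position"],s["contact_force"],delta([546.2,-7.2,259]),delta([483.2,-37.8,259]))
w=snapshot("side"); P=cloud(w)
Q=P[(P[...,0]>585)&(P[...,0]<720)&(abs(P[...,1]+80)<60)&(P[...,2]>200)]; print("lid z max",Q[:,2].max(),np.percentile(Q[:,2],[50,90,98]))
E
```

```text
[547.99006677  -5.61637607 282.63890084] [-0.42378608 -0.61941187  0.2439212 ] [-0.008 -0.005  0.095] [-0.198 -0.211  0.095]
lid z max 377.81625699429344 [249.05352158 250.62239982 251.662262  ]
```

Request:
apply_moves --deltas "-0.008 -0.005 0.04 0 0 0;-0.008 -0.005 0.08 0 0 0;-0.008 -0.005 0.1 0 0 0;-0.008 -0.005 0.11 0 0 0;-0.008 -0.005 0.118 0 0 0;-0.008 -0.005 0.124 0 0 0;-0.008 -0.005 0.128 0 0 0;-0.008 -0.005 0.128 0 0 0;-0.008 -0.005 0.128 0 0 0"

```text
clock: 6.8
position: [546.1, -7.9, 252.9]
tool_rot: [0.001, 0.802, 0.597, -0.0]
contact_force: [-6.7, -1.7, 13.7]
opening: -0.1
grip_force: 7.2
```

The unlock key is fully down (253 mm, 13.7 N). I'll release it and move over the dispense key.

Request:
apply_moves --deltas "0 0 -0.04 0 0 0;0 0 -0.08 0 0 0;0 0 -0.12 0 0 0;-0.06 -0.07 -0.12 0 0 0;-0.12 -0.14 -0.12 0 0 0;-0.19 -0.206 -0.12 0 0 0;-0.19 -0.206 -0.12 0 0 0;-0.19 -0.206 -0.12 0 0 0"

```text
clock: 7.6
position: [483.8, -38.0, 281.3]
tool_rot: [0.0, 0.802, 0.597, 0.001]
contact_force: [0.9, -0.4, 0.2]
opening: -0.0
grip_force: 0.0
```

```bash
python3 - <<'E'
from h import *
s=read_state(); print(s["position"],s["contact_force"],delta([483.2,-37.8,259]))
P=cloud(snapshot("side")); print(np.median(P[171:176,299:304,2]),np.nanpercentile(P[130:142,270:300,2],[10,50,90]))
E
```

```text
[483.81779801 -37.99261001 281.29507243] [ 0.86720038 -0.41776945  0.22808484] [-0.    -0.003  0.089]
259.9259361322224 [247.85422523 249.35953084 250.92007288]
```

The unlock key is back up (about 260 mm) and the lid is flat. Now I'll press dispense and hold it.

Request:
apply_moves --deltas "0 -0.003 0.04 0 0 0;0 -0.003 0.075 0 0 0;0 -0.003 0.095 0 0 0;0 -0.003 0.105 0 0 0;0 -0.003 0.113 0 0 0;0 -0.003 0.119 0 0 0;0 -0.003 0.123 0 0 0;0 -0.003 0.124 0 0 0;0 -0.003 0.124 0 0 0;0 -0.003 0.124 0 0 0"

```text
clock: 8.65
position: [482.9, -37.4, 252.8]
tool_rot: [0.001, 0.802, 0.597, 0.001]
contact_force: [-7.7, 3.0, 23.6]
opening: 0.1
grip_force: 11.3
```

```bash
python3 - <<'E'
from h import *
cv2.imwrite("pics/e.png",snapshot("side")["color"][...,::-1]); s=read_state(); print(s["position"],s["contact_force"])
E
```

```text
[482.85602572 -37.35195749 252.75773842] [-6.93026303  3.39522761 22.03833536]
```

View pics/e.png

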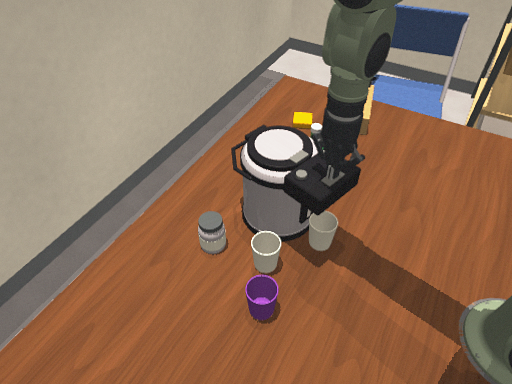

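The picture shows the lid shut, the fingers on the dispense key (col 332, row 175), and the cups and jar standing where they were.

```bash
python3 -c "
from workcell import *
print(finish_job())"
```

```text
the job is handed in; nothing more can be done
None
```

The job is handed in: lid pushed fully shut, unlock key pressed right down and back up, and the dispense key held fully down with about 22 N, with the reboil key untouched and the cups and jar seen still standing (the bottle was mostly hidden in the last picture).

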